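# Stack the insert trays at the tool presetter

## Task

Take the blue insert tray off the sloping stand and stack it on the grey tray, then put the orange cover on the blue tray. All cut corners must line up at the same end and each skirt must be fully down over the one below. Lower them into place rather than dropping them, leave the grey tray where it stands, and do not shove the other things on the bench.

Things in the scene. Friction and masses are not known exactly. Their poses are not given: they have to be found in the camera images.
- base_mid (a point): Grey insert tray standing on the bench: a rectangular body 160 (x) x 68 (y) x 36 mm, open underneath, about 0.45 kg. Both corners of its +x end are cut off at 45 degrees (20 mm legs); the -x corners are square. A black plateau stands 8 mm above the body. This point is the centre of the 36 mm body, 18 mm above its underside; x runs towards the cut end, z up
- tray_mid (a point): Blue insert tray, same shape and size as the grey one (160 x 68 x 36 mm body, black plateau, corners cut at +x), about 0.25 kg. It lies on the sloping stand, tilted 30 degrees, cut end uphill; its long sides (68 mm apart) are free to grasp. This point is the centre of the 36 mm body, 18 mm from its underside; x towards the cut end, z out of the top
- cover_mid (a point): Orange cover lying skirt down on the bench: same outline (160 x 68 mm, corners cut at +x), 36 mm high, flat top with a white label, about 0.16 kg. Fully seated on the blue tray, its centre is 36 mm above that tray's. This point is its centre, 18 mm above its underside; x towards the cut end, z up
- base_cut (a point): Middle of the grey tray's cut end face, 80 mm from base_mid along x. The plateau on each tray is 8 mm high, inset 6.5 mm all round (8.5 mm in its upper 3 mm) with the same cut corners; brass inserts reach 2 mm higher
- tray_cut (a point): Middle of the blue tray's cut end face, 80 mm from tray_mid along x. Tray and cover have 4 mm skirt walls round a 28 mm deep hollow, which fits over a plateau with 2.5 mm to spare per side, one way round only; fully seated, a tray's centre is 36 mm above that of the tray below
- cover_cut (a point): middle of the cover's cut end face, 80 mm from cover_mid along its x
- stand_bed (a point): Fixed steel stand whose 176 x 44 mm bed slopes 30 degrees, low end (with a 14 mm high stop lip across it) at its -x; narrower than the tray, which overhangs it by 12 mm each side. This point is the centre of the bed's upper face, 66 mm above the bench. Its frame is level: z up, x horizontally uphill. Foot 180 x 90 mm
- holder_a: Steel toolholder standing on the bench, 62 mm diameter, 95 mm high, 0.9 kg; origin at its foot. Leave alone
- holder_b: Steel toolholder standing on the bench, 62 mm diameter, 85 mm high, 0.9 kg; origin at its foot. Leave alone
- wrench: Wrench lying on the bench, 170 mm long along its x. Leave alone
- driver: Screwdriver lying on the bench, 170 mm long along its x. Leave alone
- jar: Amber jar, 66 mm diameter, 85 mm high; origin at its foot. Leave alone
- bin: Yellow open bin 150 x 100 x 60 mm; origin under its centre. Leave alone
- case: Black flat case 100 x 210 x 35 mm; origin under its centre. Leave alone
Not all that is in view belongs to the job. Leave any pink or purple look-alike of the part that bears tray_mid alone.

How it is judged:
On the way:
1. the blue tray is fully seated on the grey one, cut corners matched, with the cover not yet on it (horizontal distance between tray_mid and base_mid below 0.005 m and z of tray_mid in the frame of base_mid between 0.033 and 0.039 m and x of tray_cut in the frame of base_mid above 0.07 m and angle between tray_mid's own z axis and vertical below 0.05 rad and horizontal distance between cover_mid and tray_mid above 0.08 m), for 0.2 s.
At the end, for the whole second after the job is handed in: Blue tray on the grey tray and orange cover on the blue tray, cut ends at the same end, each centred within 5 mm and fully down (centre no more than 39 mm above the one below), level within 0.05 rad, released and at rest (horizontal distance between tray_mid and base_mid below 0.005 m and z of tray_mid in the frame of base_mid between 0.033 and 0.039 m and x of tray_cut in the frame of base_mid above 0.07 m and angle between each of tray_mid, cover_mid, base_mid's own z axis and vertical below 0.05 rad and horizontal distance between cover_mid and tray_mid below 0.005 m and z of cover_mid in the frame of tray_mid between 0.033 and 0.039 m and x of cover_cut in the frame of tray_mid above 0.07 m and linear speed of each of tray, cover, base below 0.02 m/s); the robot touches nothing.
It fails at once if the grey tray is shifted more than 40 mm (distance of base_mid from where it was at the start of the episode above 0.04 m).
It fails at once if the blue tray is dropped onto the grey one (still faster than 0.45 m/s within 15 mm of its seat) (horizontal distance between tray_mid and base_mid below 0.03 m and z of tray_mid in the frame of base_mid between 0.02 and 0.051 m and linear speed of tray above 0.45 m/s).
It fails at once if the cover is dropped onto the blue tray (still faster than 0.45 m/s within 15 mm of its seat) (horizontal distance between cover_mid and tray_mid below 0.03 m and z of cover_mid in the frame of tray_mid between 0.02 and 0.051 m and linear speed of cover above 0.45 m/s).
It fails at once if another thing on the bench is shoved more than 40 mm (distance of any of holder_a, holder_b, wrench, driver, jar, bin, case from where it was at the start of the episode above 0.04 m).
It also fails if it takes over 67 s, if anything falls off the work surface, if the arm or the gripper's body presses on something with over 40 N, if the wrist force passes 120 N, or if a joint passes its speed limit or range.

## Robot

A 6-joint arm with a two-finger parallel gripper is mounted at the origin on the work surface. World frame = base frame: x ahead of the robot, y to its left, z up, the work surface at z = 0. Lengths are in m, angles in rad, forces in N, time in s.
With the tool pointing down it reaches from about 0.375 to 0.975 m from the base axis. Payload 3.8 kg.
Tool frame: the origin (TCP) lies at the very end of the fingers, on their centre line; the grasp point (between the pads) lies 19 mm behind it; z points along the fingers, y is the direction in which the jaws open and shut (so a half turn about z gives the same grasp; the last joint's range is limited). The gripper opens to 85 mm and grips with 20 to 120 N. Pads are 22 mm wide; open, the fingers measure 114 mm over their backs; the gripper's body (76 mm by 85 mm) begins 54 mm behind the grasp point. The pads swing forward as they close: fully open they stand 13 mm farther back than shut.
Start: joints at [-1.23, 0.264, 1.604, -0, 1.274, -0.037], TCP at [0.249, -0.627, 0.231] pointing down, gripper open.
Joint ranges: [-2.63, 2.63], [-0.94, 2.18], [0.31, 2.57], [-1.31, 4.45], [0, 2.66], [-2.55, 2.55]. Speed limits (rad/s): [2.57, 2.57, 3.14, 3.14, 3.14, 3.14].

## Interface

Orientations are given as a rotation vector (axis times angle).
In Python, from workcell import status, read_camera, camera_info, order gives the robot as it stands.
- The arm moves only by the tool move_arm, never from a script. Its argument "deltas" is a list of rows, each a list of 3 entries, a list of its own where there are three numbers: the turn, a rotation vector about the world's x, y, z as a fraction of full scale, then the shift along the world's x, y, z as a fraction of full scale, then the closure, from -1 (fully open) to 1 (shut), so that 0 is half open. A call has 1 to 20 rows; each row is the pose to reach, as a shift and turn from the pose commanded when the call began; what a row does not reach only later rows make up. Full scale, the value 1, is 0.1 m for a shift and pi/2 rad for a turn. A row lasts 1/8 s, in which the tool goes at most 62.5 mm and 10.7 degrees, less where a joint would pass 70% of its speed; a pose out of reach is approached as far as the arm can. A call with a number of a shift or a turn outside -1 to 1 is refused whole. A call with a gripper value outside its range is refused whole. The fingers move at their own pace and stop on an object; "grip_force" is the grip in N (left out, the last holds). Time passes only in rows, so rows that repeat a pose let the fingers close. It gives the time, the measured TCP pose, the force and the opening at its end, in the units of the state.
- status.read_state(): the state, without advancing time (a new reading comes with each control period).
- read_camera(name): name is "scene" or "top"; returns (picture, depth): 480x640x3 uint8, red, green, blue; 480x640 float32, m along the optical axis (not along the pixel's ray), 0 where there is no reading.
- camera_info(name): a dict with "K" (3x3 intrinsics, pixels), "R" (3x3) and "t" (3): a world point X has camera coordinates R X + t. Camera axes: x right, y down, z forward; pixel columns grow to the right and rows downward; lengths in m; the calibration is good to about 2 mm. A picture is of the moment at which its call begins. camera_info takes no time and is no camera call.
- order.finish_job(): hands the job in, once; it reports no verdict.
The state is a dict: "time": time; "q": joint angles; "joint_vel": joint speeds; "joint_torque": joint torques, N m; "tool_pos": TCP position; "tcp_rot": TCP orientation; "wrist_force": force on the tool from outside, world axes, zero at the start; "torque": the same for the moment, N m; "width": opening from 0.0 (shut) to 1.0 (fully open).
Only numpy, scipy, OpenCV 4.12 (cv2) and the standard library are available. Lean on these libraries where they do the work, as an engineer would, in place of code of your own. Each camera call takes 0.05 s, during which the arm holds its last target. There are 200 camera calls.

## Working session

There is one attempt and no reset: what is moved stays moved. The work goes in short steps, Python scripts to look and compute and a tool call to move; the robot and the scene stay as the last step left them, time stands still between calls to the robot, and variables do not carry over. Pictures are saved under pics/ and viewed, about 8 in all and at most 12, crops included, and the job is handed in when it is done.

Besides the shell and the picture viewer there is one more tool, called by a JSON object that holds its "fn" and its "kwargs". move_arm: Moves the arm, as the interface text tells. Its arguments: {"type":"object","properties":{"deltas":{"type":"array","items":{"type":"array"}},"grip_force":{"type":"number"}},"required":["deltas"]}

```bash
mkdir -p pics; cat > h.py <<'E'
import numpy as np,cv2
from workcell import status, read_camera, camera_info, order
def grab(n,tag):
    p,d=read_camera(n); cv2.imwrite(f'pics/{tag}.png',p[:,:,::-1]); np.save(f'{tag}.npy',d); return p,d
def world(n,d):
    c=camera_info(n);K,R,t=[np.array(c[k]) for k in('K','R','t')]
    v,u=np.mgrid[:d.shape[0],:d.shape[1]]
    P=np.stack([(u-K[0,2])/K[0,0]*d,(v-K[1,2])/K[1,1]*d,d],-1)
    return (P-t.ravel())@R
def proj(n,X):
    c=camera_info(n);K,R,t=[np.array(c[k]) for k in('K','R','t')]
    q=(K@(R@np.array(X).T+t.reshape(3,1)));return (q[:2]/q[2]).T
E
python3 - <<'E'
from h import *
print(status.read_state())
for n in('scene','top'):
    grab(n,n+'0');c=camera_info(n);print(n,-np.array(c['R']).T@np.array(c['t']).ravel(),c['K'])
E
```

```text
{'time': 0.0, 'q': array([-1.22990173e+00,  2.64764473e-01,  1.60541193e+00,  2.23511761e-05,
        1.27370131e+00, -3.69221016e-02]), 'joint_vel': array([-5.44754174e-04,  1.55742068e-03, -6.32241438e-05, -1.00322580e-03,
        1.67479746e-04,  8.69125381e-04]), 'joint_torque': array([-1.48533774e-03, -5.15117204e+01, -3.67315221e+01, -5.98315910e-04,
        1.31745322e-02,  9.77348975e-06]), 'tool_pos': array([ 0.24874223, -0.62668904,  0.22993392]), 'tcp_rot': array([-3.08348333e+00, -5.89514667e-01,  5.09896296e-04]), 'wrist_force': array([-0.23042645, -0.28931157, -0.05646623]), 'torque': array([ 0.02889783, -0.00970676,  0.00709432]), 'width': 1.0037993866562938}
scene [ 1.42730427 -0.72422308  0.9582048 ] [[507.22653721   0.         314.42082732]
 [  0.         507.22653721 238.69984975]
 [  0.           0.           1.        ]]
top [0.28236794 0.04170958 1.42588103] [[526.90456632   0.         317.37695858]
 [  0.         526.90456632 248.37323946]
 [  0.           0.           1.        ]]
```

View pics/top0.png

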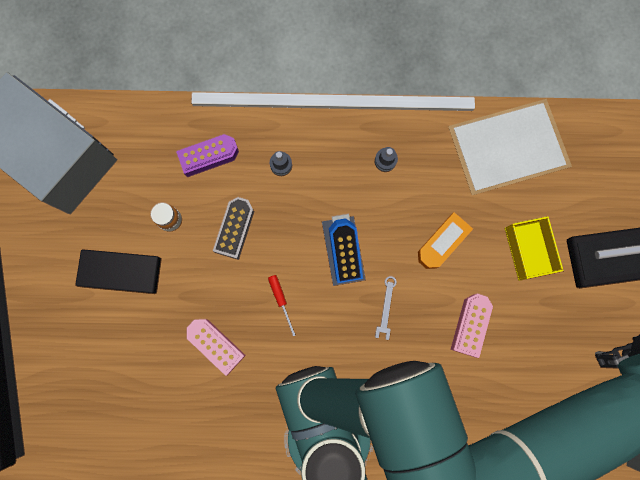

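View pics/scene0.png

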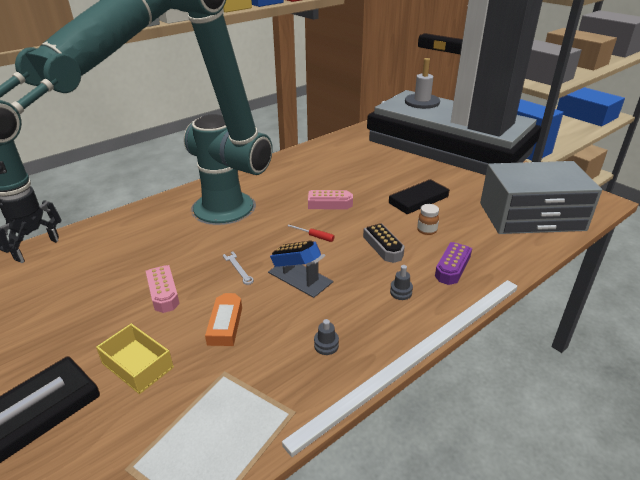

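```bash
cat >> h.py <<'E'
from scipy.optimize import minimize
from scipy.spatial.transform import Rotation as Ro
def body(h=True):
    o=np.array([[-80,-34],[60,-34],[80,-14],[80,14],[60,34],[-80,34]])/1e3
    return np.vstack([np.c_[o,np.full(6,z)] for z in(-.018,.018)])
def plat():
    a,b=.0735,.0275; c=.020-.0065*(2-2**.5)
    o=np.array([[-a,-b],[a-c,-b],[a,-b+c],[a,b-c],[a-c,b],[-a,b]]);return np.vstack([np.c_[o,np.full(6,z)] for z in(.018,.026)])
def sil(n,X,parts,box,s=8):
    x0,y0,x1,y1=box;m=np.zeros(((y1-y0)*s,(x1-x0)*s),np.uint8)
    for p in parts:
        uv=(proj(n,X(p))-[x0,y0]+.5)*s-.5
        cv2.fillConvexPoly(m,cv2.convexHull(np.round(uv*16).astype(np.int32)),255,shift=4)
    return cv2.resize(m,(x1-x0,y1-y0),interpolation=cv2.INTER_AREA)/255.
def box(m,g=6):
    v,u=np.where(m);return max(0,u.min()-g),max(0,v.min()-g),u.max()+g,v.max()+g
def fit(views,x0,parts,tilt=0,z=None):
    # x=[x,y,yaw(,z)]; views: list of (cam,mask)
    def T(x):
        R=Ro.from_euler('zy',[x[2],-tilt]).as_matrix();c=np.array([x[0],x[1],x[3] if len(x)>3 else z])
        return lambda p:p@R.T+c
    bs=[box(m) for _,m in views]
    def f(x): return sum(np.abs(sil(n,T(x),parts,b)-m[b[1]:b[3],b[0]:b[2]]).sum()/m.sum() for (n,m),b in zip(views,bs))
    sx=np.array([[0]*len(x0)]+[[.01 if i==j and i!=2 else (.15 if i==j else 0) for i in range(len(x0))] for j in range(len(x0))])+x0
    r=minimize(f,x0,method='Nelder-Mead',options=dict(initial_simplex=sx,xatol=1e-5,fatol=1e-5,maxiter=400));
    r=minimize(f,r.x,method='Nelder-Mead',options=dict(initial_simplex=(sx-x0)*.3+r.x,xatol=1e-5,fatol=1e-5,maxiter=400));return r.x,r.fun
E
python3 - <<'E'
from h import *
t=cv2.imread('pics/top0.png');s=cv2.imread('pics/scene0.png')
a=cv2.resize(t[180:300,200:360],(800,600),interpolation=cv2.INTER_CUBIC)[:,:]
a=cv2.resize(t[190:290,200:375],(700,400),interpolation=cv2.INTER_CUBIC)
b=cv2.resize(s[215:300,255:415],(700,372)[:2],interpolation=cv2.INTER_CUBIC)
o=np.vstack([a,b]);o=cv2.resize(o,(544,600));cv2.imwrite('pics/crop1.png',o)
W=world('top',np.load('top0.npy'))
for nm,(u,v) in dict(grey=(234,228),blue_hi=(342,228),blue_lo=(349,278),cover=(445,241),pur=(208,155),bench=(300,220),ha=(281,160),hb=(387,155)).items(): print(nm,(u,v),W[v,u].round(4))
hs=cv2.cvtColor(t,cv2.COLOR_BGR2HSV)
for u,v in((342,228),(330,250),(425,262),(219,252)):print(hs[v,u])
E
```

```text
grey (234, 228) [0.544  0.2579 0.0397]
blue_hi (342, 228) [ 0.53   -0.0257  0.1384]
blue_lo (349, 278) [ 0.412  -0.0484  0.0706]
cover (445, 241) [ 0.518  -0.3061  0.0411]
pur (208, 155) [0.7407 0.3337 0.0542]
bench (300, 220) [ 0.5776  0.0832 -0.0028]
ha (281, 160) [0.727  0.1356 0.0639]
hb (387, 155) [ 0.7438 -0.1481  0.0705]
[165  17  30]
[112  30  94]
[ 18 202 225]
[174   7 177]
```

View pics/crop1.png

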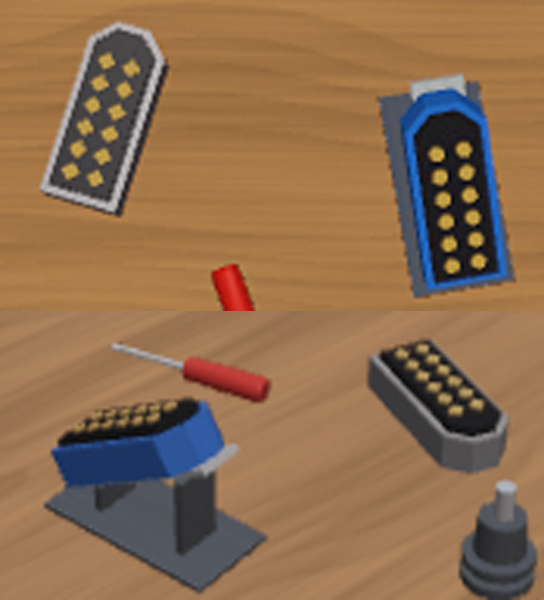

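```bash
cat >> h.py <<'E'
def hull(m):
    m=cv2.morphologyEx(m.astype(np.uint8),cv2.MORPH_OPEN,np.ones((2,2),np.uint8))
    n,l,st,_=cv2.connectedComponentsWithStats(m);k=1+np.argmax(st[1:,4]);
    o=np.zeros_like(m);cv2.fillConvexPoly(o,cv2.convexHull(np.argwhere(l==k)[:,::-1].astype(np.int32)),1);return o
def cmask(img,kind,roi):
    hs=cv2.cvtColor(img,cv2.COLOR_BGR2HSV).astype(int);H,S,V=[hs[:,:,i] for i in range(3)]
    b=dict(blue=(H>100)&(H<125)&(S>120),orange=(H>5)&(H<17)&(S>190)&(V>100),grey=S<60)[kind]
    z=np.zeros(H.shape,bool);z[roi[1]:roi[3],roi[0]:roi[2]]=1;return hull(b&z)
E
cat > fit0.py <<'E'
from h import *
I={n:cv2.imread(f'pics/{n}0.png') for n in('scene','top')}
rois=dict(blue=dict(top=(315,205,375,295),scene=(265,230,330,275)),orange=dict(top=(405,200,485,280),scene=(195,280,250,355)),grey=dict(top=(205,185,265,270),scene=(352,210,412,268)))
init=dict(blue=[.478,-.037,.13,.115],orange=[.518,-.306,2.4],grey=[.544,.258,-.3])
for k in rois:
    ms={n:cmask(I[n],k,rois[k][n]) for n in I}
    for n in ms:
        c,_=cv2.findContours(ms[n],0,1);cv2.drawContours(I[n],c,-1,(0,255,0),1)
    P=[np.vstack([body(),plat()])] if k!='orange' else [body()]
    t=np.pi/6 if k=='blue' else 0
    for vs in(('top',),('scene',),('top','scene')):
        x0=init[k]
        print(k,vs,*fit([(n,ms[n]) for n in vs],np.array(x0),P,t,.018))
o=np.vstack([cv2.resize(I['top'][190:290,200:490],(800,276)),cv2.resize(I['scene'][205:355,190:420],(480,313))[:, :480] if 0 else cv2.copyMakeBorder(cv2.resize(I['scene'][205:355,190:420],(480,313)),0,0,0,320,0)])
cv2.imwrite('pics/m0.png',o)
E
python3 fit0.py
```

```text
blue ('top',) [ 0.47504756 -0.03759138  0.16581966  0.11822745] 0.05182447615462707
blue ('scene',) [ 0.35913499  0.06151895  0.39272206 -0.04964713] 0.11610770434299847
blue ('top', 'scene') [ 0.48298711 -0.03823217  0.15558483  0.07361924] 0.3730827135816357Traceback (most recent call last):
  File "fit0.py", line 6, in <module>
    ms={n:cmask(I[n],k,rois[k][n]) for n in I}
          ~~~~~^^^^^^^^^^^^^^^^^^^
  File "h.py", line 46, in cmask
    z=np.zeros(H.shape,bool);z[roi[1]:roi[3],roi[0]:roi[2]]=1;return hull(b&z)
                                                                     ~~~~^^^^^
  File "h.py", line 41, in hull
    n,l,st,_=cv2.connectedComponentsWithStats(m);k=1+np.argmax(st[1:,4]);
                                                     ~~~~~~~~~^^^^^^^^^^
    return _wrapfunc(a, 'argmax', axis=axis, out=out, **kwds)
    return bound(*args, **kwds)
ValueError: attempt to get argmax of an empty sequence
```

```bash
python3 - <<'E'
from h import *
I={n:cv2.cvtColor(cv2.imread(f'pics/{n}0.png'),cv2.COLOR_BGR2HSV) for n in('scene','top')}
for n,l in dict(top=[(425,262),(460,220),(428,245),(448,265),(437,290),(470,250),(245,205),(225,256),(205,230)],scene=[(230,298),(217,338),(237,320),(208,325),(190,320),(300,248),(290,245),(285,268),(400,245),(372,235),(385,255),(400,257)]).items(): print(n,[(p,*I[n][p[1],p[0]]) for p in l])
E
```

```text
top [((425, 262), np.uint8(18), np.uint8(202), np.uint8(225)), ((460, 220), np.uint8(18), np.uint8(209), np.uint8(223)), ((428, 245), np.uint8(18), np.uint8(206), np.uint8(222)), ((448, 265), np.uint8(16), np.uint8(145), np.uint8(171)), ((437, 290), np.uint8(16), np.uint8(147), np.uint8(175)), ((470, 250), np.uint8(15), np.uint8(147), np.uint8(170)), ((245, 205), np.uint8(8), np.uint8(13), np.uint8(76)), ((225, 256), np.uint8(14), np.uint8(141), np.uint8(150)), ((205, 230), np.uint8(15), np.uint8(147), np.uint8(165))]
scene [((230, 298), np.uint8(12), np.uint8(167), np.uint8(211)), ((217, 338), np.uint8(11), np.uint8(181), np.uint8(134)), ((237, 320), np.uint8(11), np.uint8(183), np.uint8(106)), ((208, 325), np.uint8(12), np.uint8(164), np.uint8(211)), ((190, 320), np.uint8(14), np.uint8(118), np.uint8(162)), ((300, 248), np.uint8(135), np.uint8(19), np.uint8(27)), ((290, 245), np.uint8(18), np.uint8(130), np.uint8(108)), ((285, 268), np.uint8(120), np.uint8(14), np.uint8(53)), ((400, 245), np.uint8(120), np.uint8(15), np.uint8(34)), ((372, 235), np.uint8(165), np.uint8(10), np.uint8(105)), ((385, 255), np.uint8(165), np.uint8(7), np.uint8(75)), ((400, 257), np.uint8(165), np.uint8(6), np.uint8(88))]
```

```bash
python3 - <<'E'
s=open('h.py').read()
s=s.replace("blue=(H>100)&(H<125)&(S>120),orange=(H>5)&(H<17)&(S>190)&(V>100)","blue=((H>100)&(H<125)&(S>120))|(V<42),orange=(H>5)&(H<22)&(S>(148 if roi[1]>=275 else 175))")
open('h.py','w').write(s)
f=open('fit0.py').read().replace("x0=init[k]","x0=init[k] if k!='blue' or len(vs)>1 else init[k][:3]").replace(",.018))",",.079 if t else .018))")
open('fit0.py','w').write(f)
E
python3 fit0.py
```

```text
blue ('top',) [ 0.48064772 -0.03978474  0.17683587] 0.061745885090510905
blue ('scene',) [ 0.49087797 -0.0366276   0.11826802] 0.12317960047868913
blue ('top', 'scene') [ 0.48300177 -0.03815207  0.15697444  0.07424032] 0.26322112831892175
orange ('top',) [ 0.51482975 -0.30749582  2.41730076] 0.03161978898925363
orange ('scene',) [ 0.52092089 -0.30222163  2.41638097] 0.028366873065015483
orange ('top', 'scene') [ 0.51672882 -0.30607895  2.43597475] 0.22376929186813693Traceback (most recent call last):
  File "fit0.py", line 13, in <module>
    print(k,vs,*fit([(n,ms[n]) for n in vs],np.array(x0),P,t,.079 if t else .018))
                ~~~^^^^^^^^^^^^^^^^^^^^^^^^^^^^^^^^^^^^^^^^^^^^^^^^^^^^^^^^^^^^^^
  File "h.py", line 38, in fit
    r=minimize(f,r.x,method='Nelder-Mead',options=dict(initial_simplex=(sx-x0)*.3+r.x,xatol=1e-5,fatol=1e-5,maxiter=400));return r.x,r.fun
    res = _minimize_neldermead(fun, x0, args, callback, bounds=bounds,
                               **options)
    fxr = func(xr)
    fx = function(np.copy(x), *(wrapper_args + args))
  File "h.py", line 35, in f
    def f(x): return sum(np.abs(sil(n,T(x),parts,b)-m[b[1]:b[3],b[0]:b[2]]).sum()/m.sum() for (n,m),b in zip(views,bs))
                     ~~~^^^^^^^^^^^^^^^^^^^^^^^^^^^^^^^^^^^^^^^^^^^^^^^^^^^^^^^^^^^^^^^^^^^^^^^^^^^^^^^^^^^^^^^^^^^^^^^
  File "h.py", line 35, in <genexpr>
    def f(x): return sum(np.abs(sil(n,T(x),parts,b)-m[b[1]:b[3],b[0]:b[2]]).sum()/m.sum() for (n,m),b in zip(views,bs))
                                ~~~^^^^^^^^^^^^^^^^
  File "h.py", line 24, in sil
    uv=(proj(n,X(p))-[x0,y0]+.5)*s-.5
        ~~~~^^^^^^^^
  File "h.py", line 11, in proj
    c=camera_info(n);K,R,t=[np.array(c[k]) for k in('K','R','t')]
ValueError: time passes only in moves, steps and waits
```

```bash
cat >> h.py <<'E'
import functools
camera_info=functools.lru_cache(camera_info)
E
python3 fit0.py
python3 - <<'E'
from h import *
for n,r in(('top',[(300,220),(440,320),(200,280),(400,120),(500,280),(270,380)]),('scene',[(190,250),(350,220),(260,360),(440,330),(200,370),(300,200)])):
    W=world(n,np.load(n+'0.npy'))
    for u,v in r: print(n,(u,v),np.median(W[v-4:v+5,u-4:u+5].reshape(-1,3),0).round(4))
E
```

```text
blue ('top',) [ 0.48064772 -0.03978474  0.17683587] 0.061745885090510905
blue ('scene',) [ 0.49087797 -0.0366276   0.11826802] 0.12317960047868913
blue ('top', 'scene') [ 0.48300177 -0.03815207  0.15697444  0.07424032] 0.26322112831892175
orange ('top',) [ 0.51482975 -0.30749582  2.41730076] 0.03161978898925363
orange ('scene',) [ 0.52092089 -0.30222163  2.41638097] 0.028366873065015483
orange ('top', 'scene') [ 0.51672882 -0.30607895  2.43597475] 0.22376929186813693
grey ('top',) [ 0.54875449  0.2575365  -0.2725619 ] 0.027576924976539737
grey ('scene',) [ 0.55672697  0.26024085 -0.28518378] 0.06407382726520063
grey ('top', 'scene') [ 0.55229042  0.25845639 -0.25726707] 0.20412236886806334
top (300, 220) [ 5.776e-01  8.310e-02 -2.000e-04]
top (440, 320) [ 0.3095 -0.2982  0.0007]
top (200, 280) [ 0.407   0.3504 -0.0008]
top (400, 120) [ 8.722e-01 -1.955e-01  4.000e-04]
top (500, 280) [ 4.200e-01 -4.635e-01  3.000e-04]
top (270, 380) [ 0.1457  0.1534 -0.0008]
scene (190, 250) [ 0.1617 -0.2185  0.0004]
scene (350, 220) [ 0.3623  0.2868 -0.0004]
scene (260, 360) [ 0.6825 -0.3046  0.0007]
scene (440, 330) [0.9095 0.0973 0.0191]
scene (200, 370) [ 0.6146 -0.433   0.0008]
scene (300, 200) [1.436e-01 2.381e-01 2.000e-04]
```

View pics/m0.png

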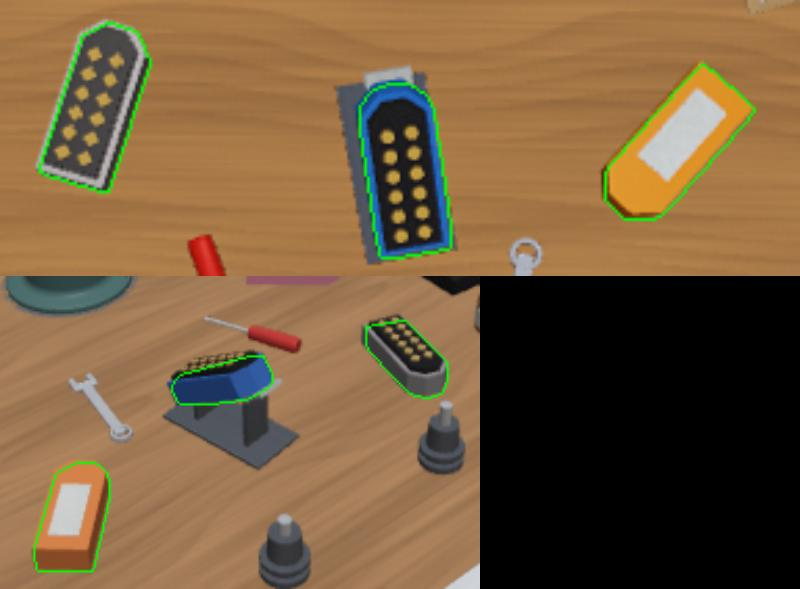

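```bash
cat >> h.py <<'E'
def goto(p,R):
    s=status.read_state();Rc=Ro.from_rotvec(s['tcp_rot'])
    r=(Ro.from_matrix(R)*Rc.inv()).as_rotvec()/(np.pi/2)
    print('t',round(s['time'],2),'w',round(s['width'],3),'F',s['wrist_force'].round(1),'pos',s['tool_pos'].round(4),'-> turn',r.round(4),'shift',((np.array(p)-s['tool_pos'])/.1).round(3))
def tray(psi,tilt=0):
    M=Ro.from_euler('zy',[psi,-tilt]).as_matrix();return M*np.array([1,-1,-1])
E
python3 - <<'E'
from h import *
R=tray(.165,np.pi/6);n=-R[:,2];C=np.array([.484,-.038,.080])
goto(C+.10*n,R); print(R)
E
```

```text
t 0.1 w 1.001 F [ 0.3 -0.3 -0.6] pos [ 0.2488 -0.6268  0.2301] -> turn [ 0.0342 -0.3323 -0.1327] shift [ 1.852  5.888 -0.635]
[[ 8.54263354e-01  1.42246691e-01  5.00000000e-01]
 [ 1.64252331e-01 -9.86418355e-01  6.93889390e-18]
 [ 4.93209178e-01  8.21261655e-02 -8.66025404e-01]]
```

```bash
sed -i "s/'zy'/'ZY'/g" h.py; sed -i "s/^for k in rois/for k in ['blue']/; s/^for k in \['blue'\]:/for k in ['blue']:/" fit0.py; python3 fit0.py
python3 - <<'E'
from h import *
R=tray(.165,np.pi/6);n=-R[:,2];C=np.array([.484,-.038,.080])
goto(C+.10*n,R)
# blue plateau plane from top depth
W=world('top',np.load('top0.npy'));hs=cv2.cvtColor(cv2.imread('pics/top0.png'),cv2.COLOR_BGR2HSV)
z=np.zeros((480,640),bool);z[215:290,325:368]=1
m=z&(hs[:,:,2]<42)&(W[:,:,2]>.05);P=W[m];c=P.mean(0);u,s,v=np.linalg.svd(P-c);nn=v[2]*np.sign(v[2][2]);print(len(P),c,nn,np.degrees(np.arccos(nn[2])),np.arctan2(-nn[1],-nn[0]))
E
```

```text
blue ('top',) [ 0.48052195 -0.03958929  0.18964598] 0.04165896725182219
blue ('scene',) [ 0.49021123 -0.0356435   0.09345684] 0.14241001564945227
blue ('top', 'scene') [ 0.48353613 -0.03836079  0.16309679  0.07532654] 0.2812375421700606
t 0.1 w 1.001 F [ 0.3 -0.3 -0.6] pos [ 0.2488 -0.6268  0.2301] -> turn [ 0.0883 -0.322  -0.1327] shift [ 1.859  5.806 -0.635]
674 [ 0.47628186 -0.03629712  0.11037179] [ 0.11859714 -0.98965998  0.08067114] 85.37285584455695 1.690063818993039
```

{"fn": "move_arm", "kwargs": {"deltas": [[[0,0,0],[0.15,0.5,0],-1],[[0,0,0],[0.3,1,0],-1]]}}

```text
time: 0.35
tool_pos: [0.2789, -0.5262, 0.2302]
tcp_rot: [-3.084, -0.588, 0.0]
wrist_force: [0.3, -0.2, 1.4]
width: 1.002
```

{"fn": "move_arm", "kwargs": {"deltas": [[[0,0,0],[0.15,0.5,0],-1],[[0,0,0],[0.3,1,0],-1]]}}

```text
time: 0.6
tool_pos: [0.309, -0.4255, 0.2307]
tcp_rot: [-3.085, -0.589, 0.0]
wrist_force: [-0.3, 0.0, -0.2]
width: 0.999
```

{"fn": "move_arm", "kwargs": {"deltas": [[[0,0,0],[0.15,0.5,0],-1],[[0,0,0],[0.3,1,0],-1]]}}

```text
time: 0.85
tool_pos: [0.339, -0.3255, 0.2308]
tcp_rot: [-3.085, -0.589, 0.0]
wrist_force: [-0.1, 0.3, -0.1]
width: 0.996
```

{"fn": "move_arm", "kwargs": {"deltas": [[[0,0,0],[0.15,0.5,0],-1],[[0,0,0],[0.3,1,0],-1]]}}

```text
time: 1.1
tool_pos: [0.3689, -0.2256, 0.231]
tcp_rot: [-3.086, -0.589, -0.0]
wrist_force: [0.6, 0.8, -0.5]
width: 1.002
```

{"fn": "move_arm", "kwargs": {"deltas": [[[0.022,-0.08,-0.033],[0.15,0.5,0],-1],[[0.044,-0.16,-0.066],[0.3,1,0],-1],[[0.066,-0.24,-0.1],[0.3,1,0],-1],[[0.088,-0.322,-0.133],[0.3,1,0],-1],[[0.088,-0.322,-0.133],[0.3,1,0],-1]]}}

```text
time: 1.72
tool_pos: [0.3967, -0.1268, 0.229]
tcp_rot: [-2.987, -0.241, -0.796]
wrist_force: [0.1, 0.3, -0.1]
width: 1.002
```

```bash
python3 - <<'E'
from h import *
R=tray(.165,np.pi/6);n=-R[:,2];C=np.array([.484,-.038,.080])
goto(C+.10*n,R)
E
```

```text
t 1.73 w 1.002 F [ 0.1  0.3 -0.1] pos [ 0.3967 -0.1268  0.229 ] -> turn [ 0.0003 -0.0016  0.0026] shift [ 0.38   0.806 -0.624]
```

{"fn": "move_arm", "kwargs": {"deltas": [[[0,0,0],[0.19,0.4,-0.3],-1],[[0,0,0],[0.38,0.806,-0.62],-1],[[0,0,0],[0.38,0.806,-0.62],-1],[[0,0,0],[0.38,0.806,-0.62],-1]]}}

```text
time: 2.22
tool_pos: [0.4379, -0.0465, 0.17]
tcp_rot: [-2.986, -0.249, -0.799]
wrist_force: [0.6, -1.4, -0.0]
width: 0.998
```

```bash
python3 - <<'E'
from h import *
s=status.read_state();print(s['tool_pos'])
p=s['tool_pos'];R=Ro.from_rotvec(s['tcp_rot']).as_matrix()
out=[]
C=np.array([.4835,-.0384,.079]);B=Ro.from_euler('ZY',[.165,-np.pi/6]).as_matrix()
for n,rc in(('top',(300,190,400,310)),('scene',(240,170,340,290))):
    grab(n,n+'1');im=cv2.imread(f'pics/{n}1.png');x0,y0,x1,y1=rc;f=4
    c=cv2.resize(im[y0:y1,x0:x1],None,fx=f,fy=f,interpolation=cv2.INTER_CUBIC)
    def pt(X,col):
        q=((proj(n,np.atleast_2d(X))-[x0,y0]+.5)*f).round().astype(int)
        for a in q: cv2.circle(c,tuple(map(int,a)),2,col,-1)
    pt(p,(0,0,255));pt(p-.013*R[:,2],(255,0,255));pt([p-.013*R[:,2]+e*.0425*R[:,1] for e in(-1,1)],(0,255,255));pt([p-.013*R[:,2]+e*.057*R[:,1] for e in(-1,1)],(255,255,0))
    pt(body()@B.T+C,(0,255,0));out.append(c)
cv2.imwrite('pics/v1.png',np.hstack(out));print(np.hstack(out).shape)
E
```

```text
[ 0.43787537 -0.04653615  0.16998907]
(480, 800, 3)
```

View pics/v1.png

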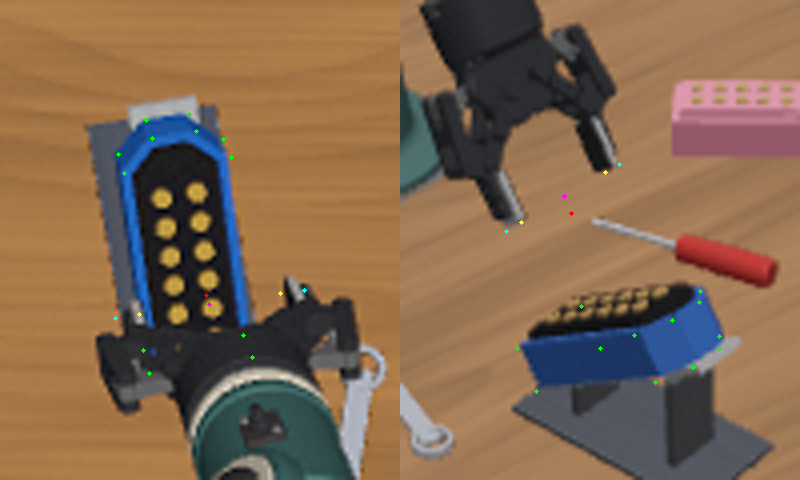

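{"fn": "move_arm", "kwargs": {"deltas": [[[0,0,0],[0.15,0.03,-0.3],-1],[[0,0,0],[0.28,0.05,-0.55],-1],[[0,0,0],[0.37,0.07,-0.75],-1],[[0,0,0],[0.46,0.09,-0.9],-1],[[0,0,0],[0.5,0.1,-1.0],-1],[[0,0,0],[0.5,0.1,-1.0],-1]]}}

```text
time: 3.08
tool_pos: [0.487, -0.0377, 0.0691]
tcp_rot: [-2.987, -0.243, -0.799]
wrist_force: [0.3, 0.6, 0.8]
width: 0.995
```

{"fn": "move_arm", "kwargs": {"deltas": [[[0,0,0],[0.03,0,-0.05],-1],[[0,0,0],[0.06,0,-0.1],-1],[[0,0,0],[0.06,0,-0.1],-1]]}}

```text
time: 3.45
tool_pos: [0.493, -0.0367, 0.0591]
tcp_rot: [-2.986, -0.245, -0.8]
wrist_force: [0.5, -0.0, -0.4]
width: 0.999
```

```bash
python3 - <<'E'
from h import *
s=status.read_state();print(s['tool_pos'],s['wrist_force'])
p=s['tool_pos'];R=Ro.from_rotvec(s['tcp_rot']).as_matrix()
out=[]
C=np.array([.4835,-.0384,.079]);B=Ro.from_euler('ZY',[.165,-np.pi/6]).as_matrix()
for n,rc in(('top',(310,190,380,290)),('scene',(250,180,330,280))):
    grab(n,n+'2');im=cv2.imread(f'pics/{n}2.png');x0,y0,x1,y1=rc;f=5
    c=cv2.resize(im[y0:y1,x0:x1],None,fx=f,fy=f,interpolation=cv2.INTER_CUBIC)
    out.append(c)
cv2.imwrite('pics/v2.png',np.hstack(out));print(np.hstack(out).shape)
E
```

```text
[ 0.49299936 -0.03674394  0.05913854] [ 0.53323102 -0.04832697 -0.39789894]
(500, 750, 3)
```

View pics/v2.png

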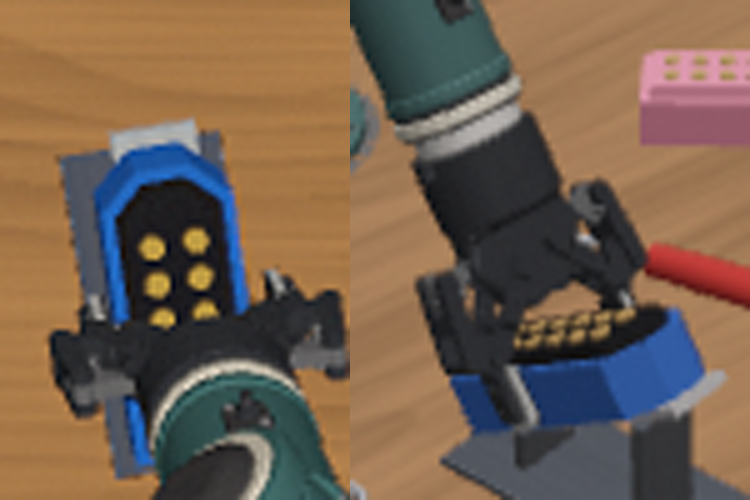

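{"fn": "move_arm", "kwargs": {"deltas": [[[0,0,0],[0.07,0.04,0.04],-1],[[0,0,0],[0.07,0.04,0.04],-0.3],[[0,0,0],[0.07,0.04,0.04],0],[[0,0,0],[0.07,0.04,0.04],0.5],[[0,0,0],[0.07,0.04,0.04],1],[[0,0,0],[0.07,0.04,0.04],1],[[0,0,0],[0.07,0.04,0.04],1],[[0,0,0],[0.07,0.04,0.04],1]], "grip_force": 50}}

```text
time: 4.55
tool_pos: [0.5004, -0.0326, 0.0641]
tcp_rot: [-2.986, -0.247, -0.802]
wrist_force: [-1.5, 1.2, 5.4]
width: 0.792
```

{"fn": "move_arm", "kwargs": {"deltas": [[[0,0,0],[-0.05,0,0.1],1],[[0,0,0],[-0.1,-0.02,0.2],1],[[0,0,0],[-0.15,-0.02,0.4],1],[[0,0,0],[-0.15,-0.02,0.7],1],[[0,0,0],[-0.15,-0.02,1],1],[[0,0,0],[-0.15,-0.02,1],1]]}}

```text
time: 5.3
tool_pos: [0.486, -0.0355, 0.1662]
tcp_rot: [-2.987, -0.246, -0.808]
wrist_force: [0.5, 1.0, -2.3]
width: 0.793
```

```bash
python3 - <<'E'
from h import *
goto([.55,.258,.2],tray(-.273))
E
```

```text
t 5.3 w 0.793 F [ 0.5  1.  -2.3] pos [ 0.486  -0.0355  0.1662] -> turn [ 0.0216  0.338  -0.272 ] shift [0.64  2.935 0.338]
```

{"fn": "move_arm", "kwargs": {"deltas": [[[0,0.05,-0.045],[0.05,0.2,0.15],1],[[0,0.11,-0.09],[0.1,0.4,0.3],1],[[0.01,0.17,-0.135],[0.15,0.6,0.4],1],[[0.014,0.225,-0.18],[0.2,0.8,0.5],1],[[0.018,0.28,-0.23],[0.22,1,0.5],1],[[0.022,0.338,-0.272],[0.22,1,0.5],1],[[0.022,0.338,-0.272],[0.22,1,0.5],1]]}}

```text
time: 6.18
tool_pos: [0.5068, 0.0652, 0.2108]
tcp_rot: [-3.109, 0.428, 0.012]
wrist_force: [-0.3, -0.4, -3.6]
width: 0.793
```

{"fn": "move_arm", "kwargs": {"deltas": [[[0,0,0],[0.06,0.3,0],1],[[0,0,0],[0.12,0.6,0],1],[[0,0,0],[0.18,0.8,0],1],[[0,0,0],[0.22,1,0],1],[[0,0,0],[0.22,1,0],1]]}}

```text
time: 6.8
tool_pos: [0.5289, 0.1662, 0.213]
tcp_rot: [-3.109, 0.426, 0.006]
wrist_force: [-0.2, -0.6, -3.2]
width: 0.786
```

```bash
python3 - <<'E'
from h import *
goto([.55,.258,.2],tray(-.273))
out=[]
for n,rc in(('top',(200,150,320,300)),('scene',(270,100,430,300))):
    grab(n,n+'3');im=cv2.imread(f'pics/{n}3.png');x0,y0,x1,y1=rc
    out.append(cv2.resize(im[y0:y1,x0:x1],(400,500),interpolation=cv2.INTER_CUBIC))
cv2.imwrite('pics/v3.png',np.hstack(out))
E
```

```text
t 6.8 w 0.786 F [-0.2 -0.6 -3.2] pos [0.5289 0.1662 0.213 ] -> turn [-0.0027 -0.0023 -0.0003] shift [ 0.211  0.918 -0.13 ]
```

View pics/v3.png

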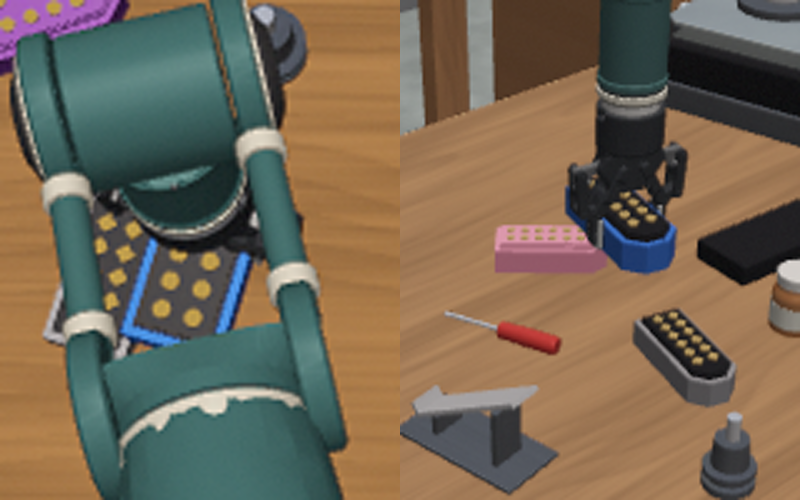

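{"fn": "move_arm", "kwargs": {"deltas": [[[0,0,0],[0.08,0.35,0],1],[[0,0,0],[0.16,0.65,-0.2],1],[[0,0,0],[0.23,0.93,-0.4],1],[[0,0,0],[0.23,0.93,-0.7],1],[[0,0,0],[0.23,0.93,-0.9],1],[[0,0,0],[0.23,0.93,-0.9],1],[[0,0,0],[0.23,0.93,-0.9],1]]}}

```text
time: 7.78
tool_pos: [0.5527, 0.2579, 0.1243]
tcp_rot: [-3.108, 0.43, 0.004]
wrist_force: [-0.5, 0.2, -2.7]
width: 0.787
```

```bash
cat >> h.py <<'E'
from scipy.optimize import least_squares
def strict(img,kind,roi):
    hs=cv2.cvtColor(img,cv2.COLOR_BGR2HSV).astype(int);H,S,V=[hs[:,:,i] for i in range(3)]
    b=dict(blue=(H>100)&(H<125)&(S>120),orange=(H>5)&(H<22)&(S>148),grey=(S<50)&(V>60))[kind]
    z=np.zeros(H.shape,bool);z[roi[1]:roi[3],roi[0]:roi[2]]=1
    m=(b&z).astype(np.uint8);n,l,st,_=cv2.connectedComponentsWithStats(m);return l==1+np.argmax(st[1:,4])
def lowfit(n,mask,x0,z,freez=False,R0=None,trim=2):
    us=np.where(mask.any(0))[0];us=us[trim:-trim];vb=np.array([np.where(mask[:,u])[0].max()+.5 for u in us])
    def low(x):
        zz=x[3] if freez else z
        R=Ro.from_euler('z',x[2]).as_matrix() if R0 is None else Ro.from_euler('z',x[2]).as_matrix()@R0
        uv=proj(n,(body()@R.T)+[x[0],x[1],zz]);h=cv2.convexHull(uv.astype(np.float32)).reshape(-1,2)
        h2=np.vstack([h,h[:1]]);o=np.full(len(us),-1e9)
        for a,b in zip(h2[:-1],h2[1:]):
            if a[0]==b[0]:continue
            t=(us-a[0])/(b[0]-a[0]);ok=(t>=-1e-6)&(t<=1+1e-6);o[ok]=np.maximum(o[ok],(a[1]+t*(b[1]-a[1]))[ok])
        o[o<-1e8]=vb[o<-1e8]+8
        # right-extent term
        return np.r_[o-vb,2*(h[:,0].max()-(np.where(mask.any(0))[0].max()+.5)),(0 if n!='scene' or kindl else 0)]
    kindl=0
    f=lambda x:low(x)
    r=least_squares(f,x0,loss='soft_l1',f_scale=.5,x_scale=[.01,.01,.1,.01][:len(x0)],diff_step=1e-3);return r.x,np.median(np.abs(f(r.x))),np.round(f(r.x),1)
E
python3 - <<'E'
from h import *
goto([.553,.259,.10],tray(-.273))
im=cv2.imread('pics/scene0.png');m=strict(im,'grey',(352,210,412,268))
print('grey',lowfit('scene',m,np.array([.555,.26,-.28]),.018)[:3])
mo=strict(im,'orange',(195,280,250,355));print('or',lowfit('scene',mo,np.array([.52,-.302,2.416]),.018)[:3])
p,d=grab('scene','scene4');im=cv2.imread('pics/scene4.png')
mb=strict(im,'blue',(330,150,430,280));print(mb.sum())
W=world('scene',d)
s=status.read_state();tp=s['tool_pos']
# plateau z from depth
hs=cv2.cvtColor(im,cv2.COLOR_BGR2HSV)
ys,xs=np.where(mb);print('blue bbox',xs.min(),xs.max(),ys.min(),ys.max(), 'z of blue pts pct',np.percentile(W[mb][:,2],[2,10,50,90,98]))
for z in(tp[2]+.016,tp[2]+.022,tp[2]+.028):
    print('blue',z,lowfit('scene',mb,np.array([tp[0],tp[1],-.28]),z))
o=cv2.resize(im[180:270,340:420],(640,720)[:2])[:600] if 0 else cv2.resize(im[190:270,340,None][:1],(1,1))
E
```

```text
t 7.78 w 0.787 F [-0.5  0.2 -2.7] pos [0.5527 0.2579 0.1243] -> turn [-0.003  -0.0013  0.0013] shift [ 0.003  0.011 -0.243]
grey (array([ 0.5545067 ,  0.27597089, -0.39988236]), np.float64(0.9597539140925733), array([ 8. ,  8. ,  8. , -1. , -0.5, -1. , -0.5, -0. ,  0.4,  0.9,  0.4,
        1.9,  2.4,  0.9,  3.3,  2.8,  4.3,  3.8, -2.7, -2.2, -1.2, -0.9,
       -1.6, -1.3, -1. , -0.7, -1.4, -0.1,  0.2,  0.1, -0.1, -0.3,  0.5,
        0.3,  0.1,  0.9,  6.8,  0. ]))
or (array([ 0.51618856, -0.30252203,  2.41900527]), np.float64(0.12815953756830822), array([-0.2, -0.2, -0.2, -0.2, -0.2, -0.1, -0.1, -0.1, -0.1, -0.1, -0. ,
       -0. , -0. ,  0. ,  0. ,  0. ,  0.1,  0.1,  0.1,  0.1,  0.1,  0.1,
        0.2,  0.2,  0.2,  0.2,  0.2,  0.3, -0.2,  0.4, -0.1, -0.6, -0. ,
        0.3,  0. ]))
337
blue bbox 379 406 206 227 z of blue pts pct [0.12987134 0.13398183 0.15168316 0.16507724 0.16779758]
blue 0.14089145910406042 (array([ 0.53900106,  0.26747361, -0.27066969]), np.float64(0.16906345224596464), array([ 0.1,  0.1,  0.1,  0.1,  0.1, -0.3, -0.1,  0.1,  0.3, -0.5, -0.3,
       -0.1,  0.1,  0.3, -0.5,  0.2, -0.1, -0.4,  0.4,  0.1, -0.2, -0.4,
        0.3,  0.3, -0.2,  0. ]))
blue 0.14689145910406043 (array([ 0.5451389 ,  0.26190985, -0.30187797]), np.float64(0.194754858007272), array([ 0. ,  0.1,  0.2,  0.2,  0.3, -0.3, -0.1,  0.1,  0.3, -0.5, -0.3,
       -0.1,  0.1,  0.4, -0.6,  0.1, -0.1, -0.4,  0.4,  0.1, -0.1, -0.4,
        0.3,  0.3,  0. ,  0. ]))
blue 0.15289145910406043 (array([ 0.55041553,  0.25362878, -0.26701002]), np.float64(0.20789395704636604), array([ 0.2,  0.2,  0.2,  0.2,  0.1, -0.3, -0.1,  0.1,  0.3, -0.5, -0.3,
       -0.1,  0. ,  0.2, -0.6,  0.1, -0.1, -0.4,  0.3,  0. , -0.2, -0.5,
        0.2,  0.4,  0. ,  0. ]))
```

```bash
python3 - <<'E'
from h import *
for f in('scene0','scene4'):
    im=cv2.imread(f'pics/{f}.png');hs=cv2.cvtColor(im,cv2.COLOR_BGR2HSV)
    m=np.zeros((480,640),np.uint8);b=(hs[:,:,1]<60);roi=(355,215 if f=='scene0' else 235,412,268);m[roi[1]:roi[3],roi[0]:roi[2]]=b[roi[1]:roi[3],roi[0]:roi[2]]
    n,l,st,_=cv2.connectedComponentsWithStats(m);m=l==1+np.argmax(st[1:,4])
    ys,xs=np.where(m);print(xs.min(),xs.max(),ys.min(),ys.max())
    if f=='scene0': print([(u,np.where(m[:,u])[0].max()) for u in range(xs.min(),xs.max()+1,2)])
    for x0 in([.555,.26,-.28],[.550,.258,-.26],[.56,.262,-.3]):
        r=lowfit('scene',m,np.array(x0),.018);print(r[0].round(4),r[1]);
    print(r[2])
W=world('scene',np.load('scene4.npy'));print(W[252:260:2,404:408,:].reshape(-1,3).round(3)[:4])
E
```

```text
364 404 224 262
[(364, np.int64(237)), (366, np.int64(240)), (368, np.int64(242)), (370, np.int64(244)), (372, np.int64(246)), (374, np.int64(248)), (376, np.int64(251)), (378, np.int64(253)), (380, np.int64(255)), (382, np.int64(257)), (384, np.int64(259)), (386, np.int64(260)), (388, np.int64(261)), (390, np.int64(261)), (392, np.int64(262)), (394, np.int64(261)), (396, np.int64(261)), (398, np.int64(260)), (400, np.int64(260)), (402, np.int64(256)), (404, np.int64(246))]
[ 0.5487  0.2633 -0.269 ] 0.24556781785875614
[ 0.5487  0.2633 -0.269 ] 0.2453650871876505
[ 0.5487  0.2633 -0.269 ] 0.24558614906050025
[-0.3 -0.2 -0.1 -0.   0.1  0.2  0.2  0.3  0.4  0.5 -0.4 -0.3 -0.2 -0.1
 -0.   0.1  0.2  0.3  0.4 -0.2  0.1  0.3 -0.5 -0.3 -0.1  0.1 -0.7 -0.4
  0.4  0.1 -0.2 -0.5  0.2 -0.1 -0.4  0.3  1.2 -0.5  0. ]
364 404 235 262
[ 0.5487  0.2633 -0.269 ] 0.24556781785875614
[ 0.5487  0.2633 -0.269 ] 0.2453650871876505
[ 0.5487  0.2633 -0.269 ] 0.24558614906050025
[-0.3 -0.2 -0.1 -0.   0.1  0.2  0.2  0.3  0.4  0.5 -0.4 -0.3 -0.2 -0.1
 -0.   0.1  0.2  0.3  0.4 -0.2  0.1  0.3 -0.5 -0.3 -0.1  0.1 -0.7 -0.4
  0.4  0.1 -0.2 -0.5  0.2 -0.1 -0.4  0.3  1.2 -0.5  0. ]
[[ 0.608  0.291  0.001]
 [ 0.61   0.294  0.001]
 [ 0.612  0.297 -0.001]
 [ 0.614  0.3   -0.001]]
```

{"fn": "move_arm", "kwargs": {"deltas": [[[0,0,0],[0.02,0.03,-0.2],1],[[0,0,0],[0.02,0.03,-0.4],1],[[0,0,0],[0.02,0.03,-0.55],1],[[0,0,0],[0.02,0.03,-0.65],1],[[0,0,0],[0.02,0.03,-0.65],1],[[0,0,0],[0.02,0.03,-0.65],1]]}}

```text
time: 8.57
tool_pos: [0.5545, 0.2614, 0.0587]
tcp_rot: [-3.108, 0.429, 0.005]
wrist_force: [0.3, 1.2, -3.6]
width: 0.789
```

```bash
cat > chk.py <<'E'
from h import *
import sys
tag=sys.argv[1]
p,d=grab('scene',tag);im=cv2.imread(f'pics/{tag}.png');s=status.read_state();tp=s['tool_pos'];print(tp,s['wrist_force'])
mb=strict(im,'blue',(330,150,430,280));W=world('scene',d)
z=W[mb][:,2];print('blue z',np.percentile(z,[2,50,90,95,98]),'W ring n',mb.sum())
for dz in(.0227,.0247,.0267):
    r=lowfit('scene',mb,np.array([tp[0]-.005,tp[1],-.28]),tp[2]+dz);print('blue',dz,r[0].round(4),r[1].round(2))
cv2.imwrite('pics/z_'+tag+'.png',cv2.resize(im[190:270,345:425],(600,600),interpolation=cv2.INTER_CUBIC))
W0=world('scene',np.load('scene0.npy'));im0=cv2.imread('pics/scene0.png');hs=cv2.cvtColor(im0,cv2.COLOR_BGR2HSV)
m=np.zeros((480,640),bool);m[215:268,355:412]=(hs[:,:,1]<60)[215:268,355:412]&(hs[:,:,2]>60)[215:268,355:412];print('grey z',np.percentile(W0[m][:,2],[2,50,90,95,98]))
E
python3 chk.py scene5
```

```text
[0.55470529 0.26156211 0.05907308] [ 0.3953176  -1.6308809  -2.91787848]
blue z [0.0545587  0.08591087 0.09902863 0.10044576 0.10182286] W ring n 330
blue 0.0227 [ 0.5487  0.2614 -0.2906] 0.25
blue 0.0247 [ 0.5505  0.2593 -0.2906] 0.25
blue 0.0267 [ 0.5526  0.2588 -0.3299] 0.29
grey z [0.00060269 0.03218257 0.04231426 0.04592648 0.09487669]
```

View pics/z_scene5.png

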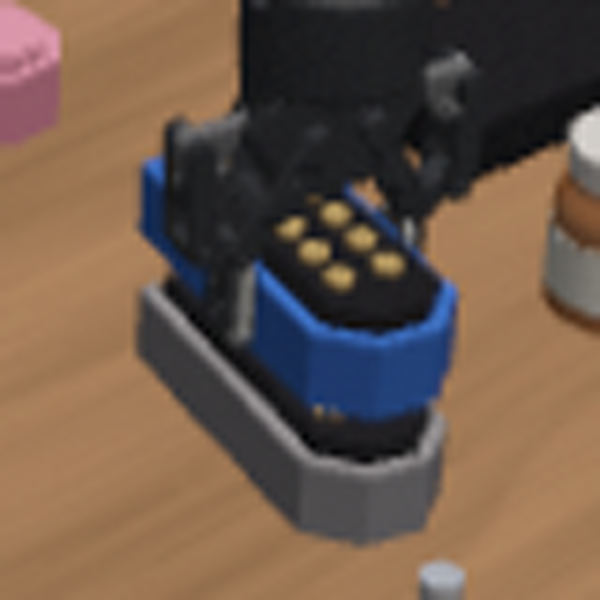

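{"fn": "move_arm", "kwargs": {"deltas": [[[0,0,0],[-0.01,0.03,-0.05],1],[[0,0,0],[-0.01,0.03,-0.1],1],[[0,0,0],[-0.01,0.03,-0.15],1],[[0,0,0],[-0.01,0.03,-0.17],1],[[0,0,0],[-0.01,0.03,-0.17],1]]}}

```text
time: 9.25
tool_pos: [0.5527, 0.264, 0.0409]
tcp_rot: [-3.109, 0.429, 0.007]
wrist_force: [-0.4, -0.3, -2.4]
width: 0.789
```

```bash
python3 chk.py scene6
```

```text
[0.55298824 0.26415528 0.04116945] [-0.89985445 -0.09566858 -2.58484961]
blue z [0.04105062 0.06652638 0.08161944 0.08311855 0.0852846 ] W ring n 328
blue 0.0227 [ 0.548   0.2578 -0.1793] 0.51
blue 0.0247 [ 0.5497  0.2554 -0.1732] 0.5
blue 0.0267 [ 0.5513  0.2527 -0.1616] 0.48
grey z [0.00060269 0.03218257 0.04231426 0.04592648 0.09487669]
```

{"fn": "move_arm", "kwargs": {"deltas": [[[0,0,0],[0,0,-0.02],1],[[0,0,0],[0,0,-0.04],1],[[0,0,0],[0,0,-0.04],1]]}}

```text
time: 9.68
tool_pos: [0.5528, 0.2641, 0.037]
tcp_rot: [-3.109, 0.429, 0.007]
wrist_force: [0.6, -0.0, -2.9]
width: 0.791
```

```bash
python3 chk.py scene7 | head -3
```

```text
[0.55284397 0.26416456 0.03715316] [-0.58015954 -0.55789717 -2.14134138]
blue z [0.04154449 0.06390508 0.07795704 0.07935823 0.08062967] W ring n 316
blue 0.0227 [ 0.5476  0.264  -0.2752] 0.37
```

View pics/z_scene7.png

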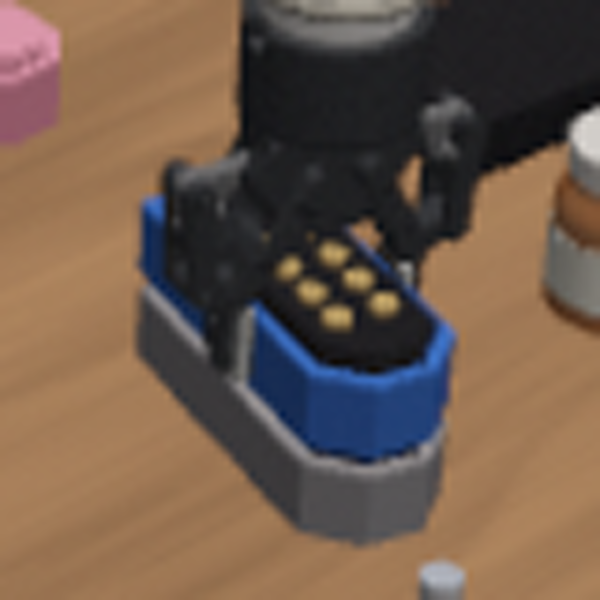

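{"fn": "move_arm", "kwargs": {"deltas": [[[0,0,0],[0,0,-0.02],1],[[0,0,0],[0,0,-0.03],1],[[0,0,0],[0,0,-0.03],1]]}}

```text
time: 10.1
tool_pos: [0.5535, 0.2644, 0.0359]
tcp_rot: [-3.108, 0.429, 0.005]
wrist_force: [-3.5, -1.2, 5.7]
width: 0.79
```

{"fn": "move_arm", "kwargs": {"deltas": [[[0,0,0],[0,0,-0.01],1],[[0,0,0],[0,0,-0.02],1],[[0,0,0],[0,0,-0.02],1]]}}

```text
time: 10.48
tool_pos: [0.5543, 0.2645, 0.0343]
tcp_rot: [-3.108, 0.429, 0.002]
wrist_force: [-1.1, -1.1, 6.0]
width: 0.789
```

{"fn": "move_arm", "kwargs": {"deltas": [[[0,0,0],[0.01,0,-0.01],1],[[0,0,0],[0.015,0,-0.02],1],[[0,0,0],[0.015,0,-0.02],1]]}}

```text
time: 10.85
tool_pos: [0.5554, 0.2642, 0.0313]
tcp_rot: [-3.108, 0.429, 0.004]
wrist_force: [-0.1, -2.1, 4.7]
width: 0.79
```

{"fn": "move_arm", "kwargs": {"deltas": [[[0,0,0],[0,0,-0.01],1],[[0,0,0],[0,0,-0.02],1],[[0,0,0],[0,0,-0.02],1]]}}

```text
time: 11.22
tool_pos: [0.5555, 0.2643, 0.0312]
tcp_rot: [-3.108, 0.429, 0.005]
wrist_force: [-3.0, -3.3, 15.9]
width: 0.788
```

```bash
python3 chk.py scene8
```

```text
[0.5555134  0.26426961 0.03122986] [-3.45030193 -4.14477013 15.28386406]
blue z [0.03633115 0.0600549  0.07313719 0.07429729 0.07624833] W ring n 313
blue 0.0227 [ 0.5479  0.2661 -0.2753] 0.25
blue 0.0247 [ 0.5496  0.2641 -0.2756] 0.26
blue 0.0267 [ 0.5513  0.262  -0.2762] 0.27
grey z [0.00060269 0.03218257 0.04231426 0.04592648 0.09487669]
```

{"fn": "move_arm", "kwargs": {"deltas": [[[0,0,0],[0,0,0.02],1],[[0,0,0],[0,0,0.02],0.2],[[0,0,0],[0,0,0.02],-0.5],[[0,0,0],[0,0,0.02],-1],[[0,0,0],[0,0,0.02],-1],[[0,0,0],[0,0,0.02],-1]]}}

```text
time: 12.02
tool_pos: [0.5541, 0.2642, 0.0297]
tcp_rot: [-3.109, 0.429, 0.007]
wrist_force: [-0.2, -0.3, -0.8]
width: 1.001
```

{"fn": "move_arm", "kwargs": {"deltas": [[[0,0,0],[0,0,0.1],-1],[[0,0,0],[0,0,0.3],-1],[[0,0,0],[0,0,0.6],-1],[[0,0,0],[0,0,1],-1],[[0,0,0],[0,0,1],-1]]}}

```text
time: 12.65
tool_pos: [0.5582, 0.2658, 0.1368]
tcp_rot: [-3.103, 0.428, -0.008]
wrist_force: [0.7, 0.3, 0.8]
width: 1.0
```

{"fn": "move_arm", "kwargs": {"deltas": [[[0,0,0],[0,0,0.5],-1],[[0,0,0],[0,-0.5,0.8],-1],[[0,0,0],[0,-1,0.8],-1]]}}

```text
time: 13.02
tool_pos: [0.5565, 0.1641, 0.2145]
tcp_rot: [-3.106, 0.426, -0.004]
wrist_force: [1.1, 0.1, -0.4]
width: 0.998
```

{"fn": "move_arm", "kwargs": {"deltas": [[[0,0,0],[0,-0.5,0],-1],[[0,0,0],[0,-1,0],-1]]}}

```text
time: 13.28
tool_pos: [0.5541, 0.0628, 0.2106]
tcp_rot: [-3.108, 0.428, 0.006]
wrist_force: [0.7, 0.7, 0.5]
width: 0.996
```

```bash
sed -i "s/tp=s\['tool_pos'\]/tp=np.array([.5535,.264,.054-.0247])/" chk.py; python3 chk.py scene9; python3 - <<'E'
from h import *
s=status.read_state();print(s['tool_pos'],s['tcp_rot'])
goto([.516,-.304,.15],tray(2.418)); goto([.516,-.304,.15],tray(2.418-np.pi))
s=status.read_state();print(s['q'])
im=cv2.imread('pics/scene9.png');hs=cv2.cvtColor(im,cv2.COLOR_BGR2HSV)
m=np.zeros((480,640),np.uint8);m[235:268,355:412]=(hs[235:268,355:412,1]<60)
n,l,st,_=cv2.connectedComponentsWithStats(m);m=l==1+np.argmax(st[1:,4])
print('grey',lowfit('scene',m,np.array([.55,.262,-.27]),.018)[:2])
grab('top','top9')
E
```

```text
[0.5535 0.264  0.0293] [-0.18677585 -3.55319367 -1.10126116]
blue z [0.03676052 0.05877873 0.07248364 0.07371396 0.07512497] W ring n 486
blue 0.0227 [ 0.5463  0.2682 -0.2808] 0.23
blue 0.0247 [ 0.548   0.2662 -0.2812] 0.24
blue 0.0267 [ 0.5497  0.2641 -0.2817] 0.24
grey z [0.00060269 0.03218257 0.04231426 0.04592648 0.09487669]
[0.55385811 0.05717213 0.21045927] [ 3.1104027  -0.43239492 -0.00561171]
t 13.32 w 1.001 F [-0.2 -3.6 -1.1] pos [0.5539 0.0572 0.2105] -> turn [ 3.3000e-03 -1.0000e-04  1.7152e+00] shift [-0.379 -3.612 -0.605]
t 13.32 w 1.001 F [-0.2 -3.6 -1.1] pos [0.5539 0.0572 0.2105] -> turn [-0.     -0.0024 -0.2848] shift [-0.379 -3.612 -0.605]
[ 5.84708266e-02  5.80128628e-02  1.88037643e+00 -5.89849761e-04
  1.20695739e+00  1.90573903e+00]
grey (array([ 0.54835122,  0.26341819, -0.27017919]), np.float64(0.22987880230118662))
```

View pics/z_scene9.png

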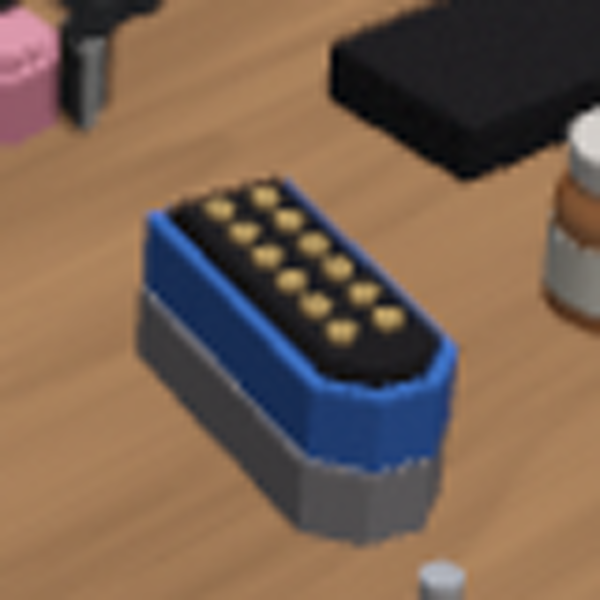

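{"fn": "move_arm", "kwargs": {"deltas": [[[0,0,-0.1],[0,-0.5,0],-1],[[0,0,-0.2],[-0.1,-1,0],-1],[[0,0,-0.285],[-0.1,-1,0],-1]]}}

```text
time: 13.75
tool_pos: [0.5438, -0.038, 0.2103]
tcp_rot: [-2.931, 1.12, 0.005]
wrist_force: [-0.4, 0.2, 0.3]
width: 1.0
```

{"fn": "move_arm", "kwargs": {"deltas": [[[0,0,0],[-0.05,-0.5,0],-1],[[0,0,0],[-0.1,-1,0],-1]]}}

```text
time: 14.0
tool_pos: [0.5345, -0.1358, 0.2104]
tcp_rot: [-2.935, 1.105, 0.005]
wrist_force: [0.9, -0.0, -0.5]
width: 1.002
```

{"fn": "move_arm", "kwargs": {"deltas": [[[0,0,0],[-0.05,-0.5,-0.2],-1],[[0,0,0],[-0.1,-1,-0.4],-1]]}}

```text
time: 14.25
tool_pos: [0.5248, -0.2366, 0.1704]
tcp_rot: [-2.935, 1.107, 0.003]
wrist_force: [-0.6, -0.0, -0.3]
width: 0.997
```

{"fn": "move_arm", "kwargs": {"deltas": [[[0,0,0],[-0.03,-0.3,-0.2],-1],[[0,0,0],[-0.07,-0.57,-0.6],-1],[[0,0,0],[-0.07,-0.57,-0.6],-1],[[0,0,0],[-0.07,-0.57,-0.6],-1]]}}

```text
time: 14.75
tool_pos: [0.518, -0.292, 0.1108]
tcp_rot: [-2.934, 1.108, 0.005]
wrist_force: [0.6, -1.0, 0.7]
width: 1.003
```

```bash
python3 - <<'E'
from h import *
goto([.517,-.300,.012],tray(2.419-np.pi)); grab('scene','scene10')
im=cv2.imread('pics/scene10.png');cv2.imwrite('pics/z10.png',cv2.resize(im[230:370,170:310],(600,600),interpolation=cv2.INTER_CUBIC))
E
```

```text
t 14.75 w 1.003 F [ 0.6 -1.   0.7] pos [ 0.518  -0.292   0.1108] -> turn [-0.0037 -0.0007 -0.0004] shift [-0.01  -0.08  -0.988]
```

View pics/z10.png

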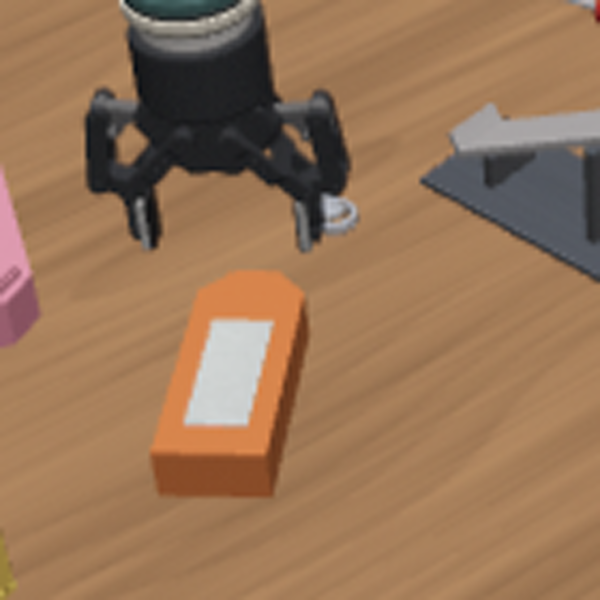

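{"fn": "move_arm", "kwargs": {"deltas": [[[0,0,0],[-0.01,-0.08,-0.3],-1],[[0,0,0],[-0.01,-0.08,-0.6],-1],[[0,0,0],[-0.01,-0.08,-0.8],-1],[[0,0,0],[-0.01,-0.08,-0.95],-1],[[0,0,0],[-0.01,-0.08,-0.95],-1]]}}

```text
time: 15.42
tool_pos: [0.5161, -0.3, 0.0146]
tcp_rot: [-2.935, 1.107, 0.007]
wrist_force: [-0.7, -0.5, -0.4]
width: 0.999
```

{"fn": "move_arm", "kwargs": {"deltas": [[[0,0,0],[0,0,-0.1],-1],[[0,0,0],[0,0,-0.15],-1],[[0,0,0],[0,0,-0.15],-1]]}}

```text
time: 15.8
tool_pos: [0.5162, -0.3007, -0.0]
tcp_rot: [-2.935, 1.108, 0.006]
wrist_force: [0.1, -0.2, -0.5]
width: 0.996
```

{"fn": "move_arm", "kwargs": {"deltas": [[[0,0,0],[0,0,0],-0.3],[[0,0,0],[0,0,0],0],[[0,0,0],[0,0,0],0.5],[[0,0,0],[0,0,0],1],[[0,0,0],[0,0,0],1],[[0,0,0],[0,0,0],1],[[0,0,0],[0,0,0],1]], "grip_force": 40}}

```text
time: 16.68
tool_pos: [0.5169, -0.3011, 0.0008]
tcp_rot: [-2.935, 1.108, 0.003]
wrist_force: [0.9, 0.2, 5.3]
width: 0.794
```

{"fn": "move_arm", "kwargs": {"deltas": [[[0,0,0],[0,0,0.1],1],[[0,0,0],[0,0,0.3],1],[[0,0,0],[0,0,0.6],1],[[0,0,0],[0,0,1],1]]}}

```text
time: 17.18
tool_pos: [0.5155, -0.3001, 0.1009]
tcp_rot: [-2.934, 1.108, 0.009]
wrist_force: [0.4, -0.7, -1.6]
width: 0.788
```

{"fn": "move_arm", "kwargs": {"deltas": [[[0,0,0],[0,0.1,0.4],1],[[0,0,0.1],[0,0.3,0.7],1],[[0,0,0.2],[0,0.5,1],1],[[0,0,0.3],[0,0.7,1],1],[[0,0,0.4],[0,1,1],1],[[0,0,0.5],[0,1,1],1],[[0,0,0.6],[0,1,1],1]]}}

```text
time: 18.05
tool_pos: [0.5162, -0.2001, 0.2013]
tcp_rot: [-3.119, -0.355, 0.007]
wrist_force: [0.3, -0.4, -1.2]
width: 0.792
```

{"fn": "move_arm", "kwargs": {"deltas": [[[0,0,0.1],[0,0.2,0],1],[[0,0,0.2],[0,0.4,0],1],[[0,0,0.3],[0,0.6,0],1],[[0,0,0.4],[0,0.8,0],1],[[0,0,0.5],[0,1,0],1],[[0,0,0.6],[0,1,0],1]]}}

```text
time: 18.8
tool_pos: [0.516, -0.0994, 0.2012]
tcp_rot: [-2.619, -1.734, 0.008]
wrist_force: [0.5, 0.1, -2.5]
width: 0.791
```

{"fn": "move_arm", "kwargs": {"deltas": [[[0,0,0.1],[0,0.2,0],1],[[0,0,0.2],[0,0.4,0],1],[[0,0,0.3],[0,0.6,0],1],[[0,0,0.4],[0,0.8,0],1],[[0,0,0.5],[0,1,0],1],[[0,0,0.6],[0,1,0],1]]}}

```text
time: 19.55
tool_pos: [0.516, 0.0005, 0.2012]
tcp_rot: [1.545, 2.732, -0.007]
wrist_force: [-0.1, 0.3, -1.7]
width: 0.787
```

{"fn": "move_arm", "kwargs": {"deltas": [[[0,0,0.1],[0,0.2,0],1],[[0,0,0.2],[0,0.4,0],1],[[0,0,0.3],[0,0.6,0],1],[[0,0,0.4],[0,0.8,0],1],[[0,0,0.48],[0,1,0],1],[[0,0,0.48],[0,1,0],1]]}}

```text
time: 20.3
tool_pos: [0.5162, 0.1002, 0.2011]
tcp_rot: [0.439, 3.106, -0.005]
wrist_force: [0.1, 0.5, -1.6]
width: 0.787
```

```bash
python3 - <<'E'
from h import *
goto([.549,.265,.16],tray(-.27+np.pi));print(status.read_state()['q'].round(2))
E
```

```text
t 20.3 w 0.787 F [ 0.1  0.5 -1.6] pos [0.5162 0.1002 0.2011] -> turn [0.0025 0.0026 0.007 ] shift [ 0.328  1.648 -0.411]
[ 0.15  0.    1.96 -0.    1.18 -1.14]
```

{"fn": "move_arm", "kwargs": {"deltas": [[[0,0,0.007],[0.1,0.3,0],1],[[0,0,0.007],[0.2,0.6,0],1],[[0,0,0.007],[0.3,0.9,0],1],[[0,0,0.007],[0.33,1,-0.2],1],[[0,0,0.007],[0.33,1,-0.4],1]]}}

```text
time: 20.92
tool_pos: [0.549, 0.1987, 0.1588]
tcp_rot: [0.424, 3.109, -0.007]
wrist_force: [-0.4, -0.5, -2.4]
width: 0.788
```

{"fn": "move_arm", "kwargs": {"deltas": [[[0,0,0],[0,0.2,-0.1],1],[[0,0,0],[0,0.4,-0.3],1],[[0,0,0],[0,0.65,-0.45],1],[[0,0,0],[0,0.65,-0.56],1],[[0,0,0],[0,0.65,-0.56],1],[[0,0,0],[0,0.65,-0.56],1]]}}

```text
time: 21.68
tool_pos: [0.5497, 0.2639, 0.1045]
tcp_rot: [0.425, 3.108, -0.006]
wrist_force: [0.0, 0.5, -2.1]
width: 0.789
```

```bash
cat > chk2.py <<'E'
from h import *
import sys
tag=sys.argv[1]
p,d=grab('scene',tag);im=cv2.imread(f'pics/{tag}.png');s=status.read_state();tp=s['tool_pos'];print(tp,s['wrist_force'].round(1))
roi=(340,150,430,275);mo=strict(im,'orange',roi);mb=strict(im,'blue',roi);W=world('scene',d)
for nm,m in(('or',mo),('bl',mb)):
    ys,xs=np.where(m);print(nm,m.sum(),'cols',xs.min(),xs.max(),'rows',ys.min(),ys.max(),'z',np.percentile(W[m][:,2],[2,50,95,98]).round(4))
for z in(tp[2]+.0155,tp[2]+.0175,tp[2]+.0195):
    r=lowfit('scene',mo,np.array([tp[0],tp[1],-.27]),z);print('or',round(z,4),r[0].round(4),r[1].round(2),'perp',(r[0][:2]@[.746,.666]).round(4))
r=lowfit('scene',mb,np.array([.548,.265,-.27]),.054);print('bl',r[0].round(4),r[1].round(2),'perp',(r[0][:2]@[.746,.666]).round(4))
x0,y0=345,175
cv2.imwrite('pics/z_'+tag+'.png',cv2.resize(im[170:270,335:435],(600,600),interpolation=cv2.INTER_CUBIC))
E
python3 chk2.py scene11
```

```text
[0.55001941 0.26390237 0.10491152] [ 0.4  0.  -1.8]
or 538 cols 377 407 rows 201 234 z [0.0798 0.1353 0.1417 0.1424]
bl 486 cols 365 405 rows 219 252 z [0.0364 0.0591 0.0739 0.0755]
or 0.1204 [ 0.5477  0.2632 -0.2688] 0.16 perp 0.5839
or 0.1224 [ 0.5496  0.261  -0.2698] 0.16 perp 0.5838
or 0.1244 [ 0.5514  0.2589 -0.2708] 0.15 perp 0.5838
bl [ 0.548   0.2662 -0.2812] 0.24 perp 0.5861
```

{"fn": "move_arm", "kwargs": {"deltas": [[[0,0,0],[0.004,0.025,-0.05],1],[[0,0,0],[0.004,0.025,-0.1],1],[[0,0,0],[0.004,0.025,-0.15],1],[[0,0,0],[0.004,0.025,-0.2],1],[[0,0,0],[0.004,0.025,-0.21],1],[[0,0,0],[0.004,0.025,-0.21],1]]}}

```text
time: 22.48
tool_pos: [0.5498, 0.2667, 0.0831]
tcp_rot: [0.424, 3.109, -0.006]
wrist_force: [-0.3, -0.0, -1.4]
width: 0.787
```

```bash
python3 chk2.py scene12
```

```text
[0.54996521 0.26675162 0.08331657] [ 0.3  0.6 -2.6]
or 524 cols 378 407 rows 207 240 z [0.0796 0.1145 0.1204 0.1214]
bl 475 cols 365 405 rows 218 252 z [0.0368 0.0592 0.0736 0.0761]
or 0.0988 [ 0.5488  0.267  -0.2933] 0.25 perp 0.5872
or 0.1008 [ 0.5506  0.2649 -0.2938] 0.26 perp 0.5871
or 0.1028 [ 0.5522  0.2618 -0.2662] 0.22 perp 0.5863
bl [ 0.548   0.2662 -0.2812] 0.24 perp 0.5861
```

View pics/z_scene12.png

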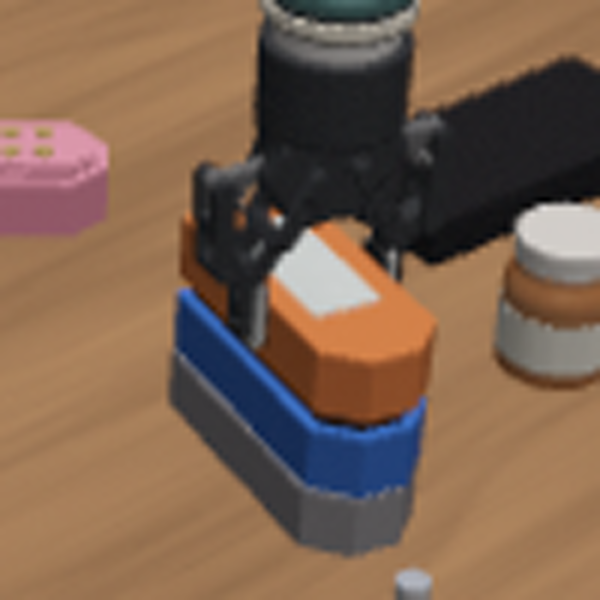

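{"fn": "move_arm", "kwargs": {"deltas": [[[0,0,0],[0,0,-0.02],1],[[0,0,0],[0,0,-0.04],1],[[0,0,0],[0,0,-0.05],1],[[0,0,0],[0,0,-0.05],1]]}}

```text
time: 23.02
tool_pos: [0.5498, 0.2667, 0.0781]
tcp_rot: [0.424, 3.109, -0.006]
wrist_force: [-0.3, 0.4, -1.8]
width: 0.787
```

{"fn": "move_arm", "kwargs": {"deltas": [[[0,0,0],[0,0,-0.01],1],[[0,0,0],[0,0,-0.02],1],[[0,0,0],[0,0,-0.02],1]]}}

```text
time: 23.4
tool_pos: [0.5498, 0.2667, 0.0762]
tcp_rot: [0.424, 3.109, -0.006]
wrist_force: [0.1, 0.5, -2.2]
width: 0.789
```

Below the plateau top with no contact force, so the skirt is over it.

{"fn": "move_arm", "kwargs": {"deltas": [[[0,0,0],[0,0,-0.01],1],[[0,0,0],[0,0,-0.03],1],[[0,0,0],[0,0,-0.03],1]]}}

```text
time: 23.78
tool_pos: [0.5497, 0.2666, 0.073]
tcp_rot: [0.424, 3.109, -0.006]
wrist_force: [0.1, -0.4, -2.9]
width: 0.786
```

{"fn": "move_arm", "kwargs": {"deltas": [[[0,0,0],[0,0,-0.01],1],[[0,0,0],[0,0,-0.02],1],[[0,0,0],[0,0,-0.02],1]]}}

```text
time: 24.15
tool_pos: [0.55, 0.2668, 0.0727]
tcp_rot: [0.424, 3.109, -0.006]
wrist_force: [-3.9, -1.2, 6.4]
width: 0.791
```

{"fn": "move_arm", "kwargs": {"deltas": [[[0,0,0],[0,0,-0.01],1],[[0,0,0],[0,0,-0.01],1]]}}

```text
time: 24.4
tool_pos: [0.55, 0.2668, 0.0727]
tcp_rot: [0.424, 3.109, -0.006]
wrist_force: [-5.6, -1.9, 11.2]
width: 0.789
```

{"fn": "move_arm", "kwargs": {"deltas": [[[0,0,0],[0,0,0.02],1],[[0,0,0],[0,0,0.02],0.2],[[0,0,0],[0,0,0.02],-0.5],[[0,0,0],[0,0,0.02],-1],[[0,0,0],[0,0,0.02],-1],[[0,0,0],[0,0,0.02],-1]]}}

```text
time: 25.15
tool_pos: [0.5498, 0.2666, 0.072]
tcp_rot: [0.424, 3.109, -0.006]
wrist_force: [0.1, 0.6, -1.0]
width: 1.0
```

{"fn": "move_arm", "kwargs": {"deltas": [[[0,0,0],[0,0,0.1],-1],[[0,0,0],[0,0,0.3],-1],[[0,0,0],[0,0,0.6],-1],[[0,0,0],[0,0,1],-1],[[0,0,0],[0,0,1],-1]]}}

```text
time: 25.78
tool_pos: [0.5534, 0.2682, 0.1791]
tcp_rot: [0.423, 3.099, 0.003]
wrist_force: [0.9, -0.0, 0.3]
width: 1.0
```

{"fn": "move_arm", "kwargs": {"deltas": [[[0,0,0],[0,-0.3,0.2],-1],[[0,0,0],[0,-0.6,0.2],-1],[[0,0,0],[0,-1,0.2],-1],[[0,0,0],[0,-1,0.2],-1],[[0,0,0],[0,-1,0.2],-1]]}}

```text
time: 26.4
tool_pos: [0.5499, 0.1669, 0.1926]
tcp_rot: [0.425, 3.108, -0.005]
wrist_force: [0.3, -0.2, 0.7]
width: 0.994
```

```bash
sed -i "s/^for z in.*/for z in(.090,):/" chk2.py; python3 chk2.py scene13; python3 - <<'E'
from h import *
im=cv2.imread('pics/scene13.png');roi=(340,150,430,275);hs=cv2.cvtColor(im,cv2.COLOR_BGR2HSV)
mo=strict(im,'orange',roi);mb=strict(im,'blue',roi)
m=np.zeros((480,640),np.uint8);m[235:268,355:412]=(hs[235:268,355:412,1]<60);n,l,st,_=cv2.connectedComponentsWithStats(m);mg=l==1+np.argmax(st[1:,4])
print('grey',lowfit('scene',mg,np.array([.549,.263,-.27]),.018)[0].round(4))
print('gap rows or bottom/bl top, bl bottom/grey top:')
for u in range(370,406,5):
    f=lambda m:(np.where(m[:,u])[0].min(),np.where(m[:,u])[0].max()) if m[:,u].any() else None
    print(u,f(mo),f(mb),f(mg))
E
```

```text
[0.54992612 0.16733982 0.19251478] [-0.4  0.1 -0.3]
or 756 cols 365 406 rows 204 242 z [0.0736 0.1047 0.1104 0.1117]
bl 365 cols 365 404 rows 219 252 z [0.0359 0.0536 0.0687 0.0709]
or 0.09 [ 0.4485  0.2654 -0.0229] 8.0 perp 0.5113
bl [ 0.548   0.2661 -0.2818] 0.25 perp 0.586
grey [ 0.5484  0.2634 -0.2702]
gap rows or bottom/bl top, bl bottom/grey top:
370 (np.int64(208), np.int64(223)) (np.int64(225), np.int64(233)) (np.int64(235), np.int64(244))
375 (np.int64(206), np.int64(228)) (np.int64(230), np.int64(239)) (np.int64(240), np.int64(249))
380 (np.int64(205), np.int64(233)) (np.int64(235), np.int64(244)) (np.int64(246), np.int64(255))
385 (np.int64(205), np.int64(238)) (np.int64(240), np.int64(249)) (np.int64(251), np.int64(260))
390 (np.int64(210), np.int64(241)) (np.int64(243), np.int64(251)) (np.int64(252), np.int64(261))
395 (np.int64(215), np.int64(242)) (np.int64(244), np.int64(252)) (np.int64(253), np.int64(261))
400 (np.int64(220), np.int64(241)) (np.int64(243), np.int64(250)) (np.int64(252), np.int64(260))
405 (np.int64(224), np.int64(236)) None None
```

```bash
python3 -c "
from h import *
im=cv2.imread('pics/scene13.png');mo=strict(im,'orange',(340,150,430,275))
r=lowfit('scene',mo,np.array([.549,.265,-.27]),.09);print(r[0].round(4),r[1])
print(order.finish_job())"
```

```text
[ 0.5473  0.2679 -0.2703] 0.1737426381883722
the job is handed in; nothing more can be done
None
```

The blue tray is on the grey tray with the orange cover on top, all cut ends at the same end, and I handed the job in at about 26.5 s. The hand-in gave no verdict.

**What I did:** I took the blue tray off the sloping stand with a tilted grasp, levelled it and lowered it onto the grey tray. I then turned the cover half round and lowered it onto the blue tray. I felt for contact on both and released each only after it stopped going down. That was with about 16 N on the tray and 11 N on the cover.

**Last checks (scene camera):**
- **Height:** both seams are one pixel wide and parallel all along. The blue tray's bottom edge is 9–11 pixel rows above the grey one's, and the cover's is 9–11 above the blue one's. Both parts stopped within about 1 mm of the height I had calculated for them.
- **Centring:** fitted positions, with turn about vertical:

| Part | x (m) | y (m) | Turn (rad) |
|---|---|---|---|
| Grey tray | 0.548 | 0.263 | -0.270 |
| Blue tray | 0.548 | 0.266 | -0.282 |
| Cover | 0.547 | 0.268 | -0.270 |

- **Grey tray:** it moved less than 1 mm, going by its fitted position.
- **Gripper:** it was open and about 0.1 m away from the stack at hand-in.

**Disagreements:**
- The two cameras differed by about 5 mm in y, so I aligned parts by comparing them within the scene camera only.
- The fits put the blue tray about 3 mm from the grey one, more than the 2.5 mm fit should allow, so some of that is fit error.
- The twelve-picture limit stopped me from viewing the finished stack, so the last check was numerical only.
- I did not measure afterwards whether any of the other things on the bench had moved.

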